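# Send the claw jaw arm down the gravity chute nose first

### The arm

A 7-joint arm with a two-finger parallel gripper is mounted at the origin on the work surface. World frame = base frame: x ahead of the robot, y to its left, z up, the work surface at z = 0. Lengths are in mm, angles in rad, forces in N, time in s.
With the tool pointing down it reaches from about 400 to 900 mm from the base axis. Payload 5.6 kg.
Tool frame: the origin (TCP) lies midway between the tips of the shut fingers; the grasp point (between the pads) lies 19 mm behind it; x points along the fingers, y is the direction in which the jaws open and shut, and the axes are right-handed (so a half turn about x gives the same grasp; the last joint's range is limited). The gripper opens to 92 mm and grips with 3 to 60 N. Pads are 20 mm wide; open, the fingers measure 128 mm over their backs; the gripper's body (75 mm by 189 mm) begins 69 mm behind the grasp point.
Start: joints at [1.077, 0.468, -0.012, 1.603, 0.006, 1.071, -0.056], TCP at [283.157, -585.09, 214.592] pointing down, gripper open.
Joint ranges: [-2.53, 2.53], [-0.31, 2.02], [-1.57, 1.55], [0.28, 2.44], [-1.29, 4.43], [0.15, 1.84], [-2.92, 2.92]. Speed limits (rad/s): [2.57, 2.57, 3.14, 3.14, 3.14, 3.14, 3.14].

### API

Orientations are given as a rotation vector (axis times angle).
In Python, from cell import robot, grip, kin, viewer gives the robot as it stands. Calls block until the motion is done:
- robot.movep(position, orientation): joint-space move of the TCP to a pose.
- robot.servo_line(position, feed=150, rotation=None): straight line of the TCP; rotation=None keeps the orientation; feed is the mean speed in mm/s.
- robot.goto_joints(angles): joint-space move.
- grip(opening, newtons=None): opening from 0.0 (shut) to 1.0 (fully open); newtons is the grip in N (None keeps the last); returns when the fingers have stopped.
- robot.hold(seconds).
- kin.ik(position, orientation): joint angles nearest the present ones, or None.
- robot.observe(): the state.
- viewer.read_camera(name): name is "scene" or "side" or "wrist"; returns the picture (384x512x3 uint8, red, green, blue); there is no depth.
- viewer.camera_info(name): a dict with "camera_matrix" (3x3 intrinsics, pixels), "R" (3x3) and "t" (3): a world point X has camera coordinates R X + t. Camera axes: x right, y down, z forward; pixel columns grow to the right and rows downward; lengths in mm; the calibration is good to about 2 mm. A picture is of the moment at which its call begins: read the wrist's pose just before it. camera_info takes no time and is no camera call; for the wrist camera it gives the pose at the moment of the call.
A pose or a line that the arm cannot do raises robot.IKError and nothing moves.
- robot.job_done(): hands the job in, once; it reports no verdict.
Trained networks look in the newest picture that a camera, given by its name, has taken for a name from the list of things; names that differ only in an ending like _2 or _b are one class to them, and where a whole thing is asked for, a point or a joint stands for the part that bears it (a point fixed in the world has none). Each returns a list of dicts, best first, with "confidence" (0 to 1); they miss things now and then, are a little off and sometimes report something else, mostly with a low value. They report only what shows in the picture. A call takes as long as a camera call. They do not tell look-alikes from the thing itself.
- viewer.silhouettes(name, camera): "mask" (384x512 bool, what is visible of it).
- viewer.pinpoint(name, camera): "at" ([x, y, z] in mm, in the coordinates of the camera as it stood for that picture, good to about 4 mm: a listed point, or the origin of a listed thing).
The state is a dict: "t": time; "joints": joint angles; "joint_velocities": joint speeds; "joint_torque": joint torques, N m; "tcp_pos": TCP position; "tcp_rot": TCP orientation; "contact_force": force on the tool from outside, world axes, zero at the start; "wrist_torque": the same for the moment, N m; "grip_width": opening from 0.0 (shut) to 1.0 (fully open).
Only numpy, scipy, OpenCV 4.12 (cv2) and the standard library are available. Lean on these libraries where they do the work, as an engineer would, in place of code of your own. Each camera call takes 0.05 s, during which the arm holds its last target.

### The job

Send the titanium jaw arm from the feed table down the gravity chute, nose first and with its red pad up, so that it slides all the way home with its nose against the stop at the bottom; it jams if it goes in askew or heel first. Leave the seal ring, the end cap and the loose red jaw insert where they are.

Things in the scene. Friction and masses are not known exactly. Their poses are not given: they have to be found in the camera images.
- jaw_arm: Polished titanium jaw arm, 0.26-0.47 kg, lying loose on the feed table. Origin at its centre, half-way up its 28 mm height; x to the nose, z up out of the face with the red pad. Heel block 50 mm wide, square end, from x = -60 to +15 mm; then 45 degree shoulders to a tongue 26 mm wide, round end at x = +60 mm. Centre of mass about 10 mm behind the origin. Slides easily on the chute (friction 0.2).
- jaw_nose (a point): Tip of the jaw arm's nose, half-way up, 60 mm ahead of its origin. A red pad on the tongue's top marks this end. At the start the nose points within 65 degrees of downhill, to either side.
- chute: Fixed chute with feed table. Origin on the work surface straight below the middle of the lip; x level, pointing downhill along the run; y to the fence; z up. Channel 60 mm wide (y = -30 to +30 mm), walls 35 mm high. On the -y side of the mouth a 45 degree lead-in, 30 mm high, from x = -22, y = -30 to x = -47, y = -55 mm.
- feed_table (a point): Middle of the feed table's top (black, level, 155 mm high), at x = -135, y = -75 mm of the chute. It runs from x = -270 mm to the lip at x = 0, y = -190 to +38 mm. Rims 10 mm high on the edges: inner faces at x = -264 and y = -184 mm and, beside the mouth, x = -20 mm.
- fence (a point): Middle of the straight fence's foot: its face is at y = +30 mm of the chute, along the table's whole +y side, 30 mm high over the table, in line with the channel's wall. An arm lying flush along it is squared up.
- chute_lip (a point): Middle of the lip, 155 mm high, where the level table meets the black floor that goes down at 28.6 degrees for 235 mm. A part whose centre of mass is pushed over the lip tips and slides down by itself. Three guard bars cross the channel 52 mm above its floor, 120, 180 and 230 mm down from the lip.
- chute_home (a point): Where the nose's tip comes when the arm is home: on the centre line, at the stop (end wall) at the bottom, 14 mm above the sloping floor. The last 32 mm before the stop are a throat 37 mm wide between blue blocks, which takes the tongue but not the heel.
- seal_ring: White ceramic seal ring lying on the bench, 96 mm across, 18 mm high, origin at the centre of its underside. Bystander.
- end_cap: Stainless cylinder end cap standing on its flange, 90 mm across, 42 mm high, origin at the centre of its underside. Bystander.
- jaw_insert: Loose red ribbed silicone jaw insert lying on the bench, 90 x 40 x 21 mm, origin at the centre of its underside. Bystander.
Mind the look-alikes: they are no part of the job. Of the things like the jaw_arm, leave any that is purple; of the rest the smaller one is meant.

How it is judged:
By the outcome, as a careful person would: the job done as asked, in the order asked, and still so for the second after the job is handed in, with the robot touching nothing.
It also fails if it takes over 61 s, if anything falls off the work surface, if the arm or the gripper's body presses on something with over 40 N, if the wrist force passes 120 N, or if a joint passes its speed limit or range.

## Working session

There is one attempt and no reset: what is moved stays moved. The work goes in short steps, each a Python script; the robot and the scene stay as the last script left them, time stands still between calls to the robot, and variables do not carry over. Pictures are saved under pics/ and viewed, and the job is handed in when it is done.

```bash
ls; mkdir -p pics; python3 - <<'E'
from cell import robot, grip, kin, viewer
import cv2
s=robot.observe();print(s)
for n in("scene","side"):
    im=viewer.read_camera(n);cv2.imwrite(f"pics/{n}0.png",im[:,:,::-1])
    ci=viewer.camera_info(n);print(n,ci)
    R,t=ci["R"],ci["t"]
    for th in("jaw_arm","jaw_nose","chute","feed_table","chute_lip","chute_home","fence","seal_ring","end_cap","jaw_insert"):
        for d in viewer.pinpoint(th,n): print(th,round(d["confidence"],2),(R.T@(d["at"]-t)).round(1))
E
```

```text
pics
{'t': 0.0, 'joints': array([ 1.07701692,  0.46836253, -0.01163004,  1.60364483,  0.00598263,
        1.07141533, -0.05630257]), 'joint_velocities': array([ 0.00051203, -0.00076302, -0.00023722,  0.00027755,  0.00032176,
       -0.00029558, -0.00010044]), 'joint_torque': array([ 2.87315843e-04, -5.20573103e+01, -1.21295429e-02, -2.43751627e+01,
       -5.65639464e-02,  1.72554608e-02,  1.80866627e-04]), 'tcp_pos': array([ 282.87611275, -584.54837788,  213.6410944 ]), 'tcp_rot': array([ 1.9714699 ,  0.45383751, -1.97247336]), 'contact_force': array([-0.09253444, -0.68724674, -0.15768062]), 'wrist_torque': array([-0.01735087, -0.0370244 , -0.01763604]), 'grip_width': 1.0009738610201915}
scene {'camera_matrix': array([[379.69198756,   0.        , 255.13633255],
       [  0.        , 379.69198756, 192.4502081 ],
       [  0.        ,   0.        ,   1.        ]]), 'R': array([[-0.85445912,  0.51948262,  0.00611646],
       [ 0.37741457,  0.62878629, -0.67984266],
       [-0.35701239, -0.57858932, -0.73333249]]), 't': array([ 385.0455669 , -123.66018135, 1336.56133987])}
jaw_arm 0.84 
[... 717 characters left out ...]
.        ,   0.        ,   1.        ]]), 'R': array([[-0.95204963, -0.30563283,  0.01378681],
       [-0.19464783,  0.57033225, -0.79801838],
       [ 0.23603755, -0.76243668, -0.60247538]]), 't': array([458.86374483, 172.95712774, 896.99821667])}
jaw_arm 0.97 [555.6 106.5 171.9]
jaw_arm 0.9 [337.9  98.   15.9]
jaw_arm 0.69 [294.1 270.5  23.2]
jaw_nose 0.98 [568.3  50.4 172.2]
jaw_nose 0.56 [284.4 128.3  11.8]
feed_table 0.86 [555.  112.8 154.2]
chute_lip 0.71 [664.7  98.  150.2]
chute_lip 0.55 [623.7 -29.6 154.1]
chute_home 0.97 [ 598.7 -239.1   57.5]
fence 0.84 [663.9 102.3 155.9]
seal_ring 0.68 [ 399.  -333.2   -1.5]
end_cap 0.76 [ 444.8 -207.5   -5.8]
jaw_insert 0.77 [489.  419.5   2.8]
```

```bash
python3 - <<'E'
import cv2,numpy as np
a=cv2.imread("pics/scene0.png");b=cv2.imread("pics/side0.png")
cv2.imwrite("pics/s_a.png",cv2.resize(a,(800,600),interpolation=2));cv2.imwrite("pics/s_b.png",cv2.resize(b,(800,600),interpolation=2))
E
```

```text
(no output)
```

View pics/s_a.png

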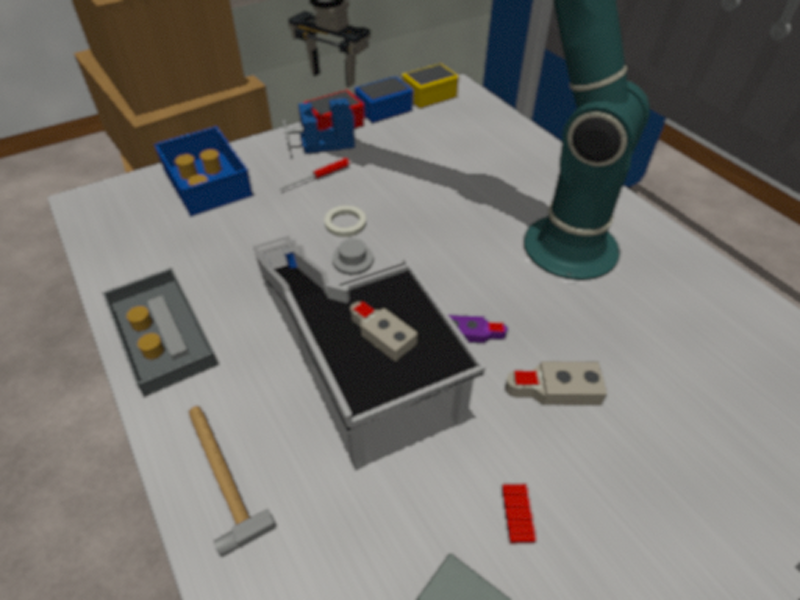

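View pics/s_b.png

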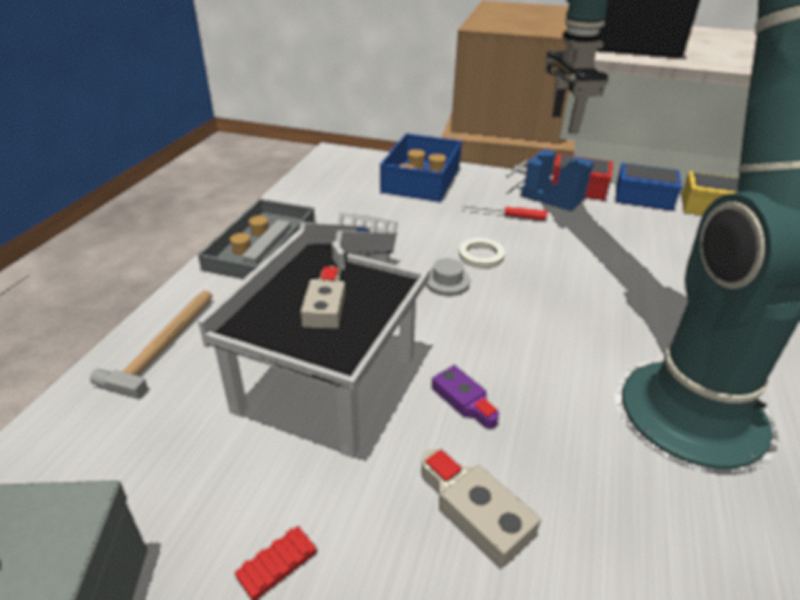

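On the 800-px scene picture, the three jaw-arm look-alikes are:
- **(388,332):** grey, on the feed table, smaller.
- **(565,383):** grey, on the bench, larger.
- **(480,328):** purple, on the bench.

The grey one on the feed table fits the description. I'll move the wrist camera over it and confirm in a crop.

```bash
cat > h.py <<'E'
from cell import robot, grip, kin, viewer
import cv2,numpy as np
from scipy.spatial.transform import Rotation as Ro
def down(yaw): # tool x down, jaw axis (y) at world angle yaw
    x=np.array([0,0,-1.]);y=np.array([np.cos(yaw),np.sin(yaw),0]);z=np.cross(x,y)
    return Ro.from_matrix(np.c_[x,y,z]).as_rotvec()
def fit(P,W):
    P=np.array(P,float);W=np.array(W,float)
    p,w=P.mean(0),W.mean(0);a=P-p;b=W-w
    th=np.arctan2((a[:,0]*b[:,1]-a[:,1]*b[:,0]).sum(),(a*b).sum())
    R=np.array([[np.cos(th),-np.sin(th)],[np.sin(th),np.cos(th)]])
    return th,w-R@p
E
python3 - <<'E'
from h import *
W=[(621.5,-28),(662.5,103.5),(556.4,115),(599.7,-238.6)]
P=[(0,0),(-135,30),(-135,-75),(213,0)]
th,o=fit(P,W);print(np.degrees(th),o)
R=np.array([[np.cos(th),-np.sin(th)],[np.sin(th),np.cos(th)]])
print((W-(np.array(P)@R.T+o)).round(1))
for y in(th+np.pi/2,th-np.pi/2):
    print(kin.ik([557,105,420],down(y)))
    q=kin.ik([557,105,420],down(y)) 
y=th+np.pi/2
robot.movep([540,100,420],down(y))
print(robot.observe()["t"],robot.observe()["tcp_pos"])
ci=viewer.camera_info("wrist");im=viewer.read_camera("wrist");R,t=ci["R"],ci["t"]
cv2.imwrite("pics/w1.png",cv2.resize(im[:,:,::-1],(800,600)))
for k in("jaw_arm","jaw_nose","feed_table","chute_lip","fence","chute_home"):
    for d in viewer.pinpoint(k,"wrist"): print(k,round(d["confidence"],2),(R.T@(d["at"]-t)).round(1),(ci["camera_matrix"]@d["at"]/d["at"][2]).round())
E
```

```text
-95.34682038614837 [619.89817462 -27.26131921]
[[ 1.6 -0.7]
 [ 0.2 -0.9]
 [-1.4  0.9]
 [-0.3  0.7]]
[ 0.33862051  0.27461791 -0.73678498  1.48690535  0.18456896  1.45102517
 -0.49482182]
[ 0.65797684  0.48334243 -1.30665722  1.47062552  0.46548406  1.53861276
  2.41574008]
3.7833 [540.26385176  98.79935005 419.55812968]
jaw_arm 0.74 [557.2 110.1 166.4] [268. 152.   1.]
jaw_arm 0.67 [293.8 272.1  25.1] [98. 59.  1.]
jaw_arm 0.56 [335.2  90.7  11.9] [145. 163.   1.]
jaw_nose 0.95 [571.7  46.7 165. ] [283. 197.   1.]
jaw_nose 0.87 [369.9 222.2  21.8] [150.  86.   1.]
jaw_nose 0.65 [287.3 127.5  11.7] [115. 146.   1.]
feed_table 0.17 [667.2 103.6 156.9] [349. 148.   1.]
fence 0.58 [664.5 105.  156.6] [347. 147.   1.]
chute_home 0.87 [ 606.8 -243.3   52.8] [307. 324.   1.]
```

View pics/w1.png

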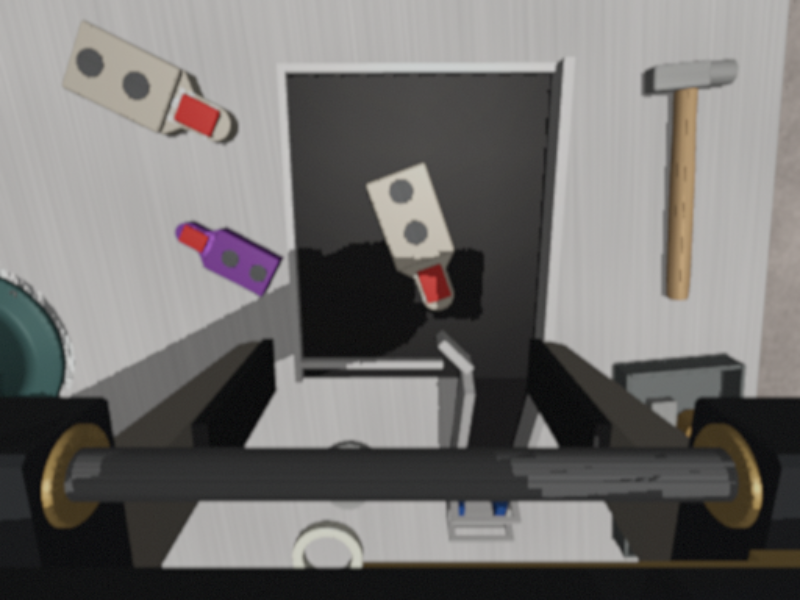

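The wrist view (800 px) shows the grey arm on the black table, heel (396,175) and nose (437,300). The larger grey one is at (150,80) and the purple one at (235,258). Next I'll check the fit with an enlarged overlay.

```bash
python3 - <<'E'
from h import *
ci=viewer.camera_info("wrist");R,t,K=ci["R"],ci["t"],ci["camera_matrix"]
def ray(px,z):
    d=R.T@np.linalg.inv(K)@[px[0]/1.5625,px[1]/1.5625,1];c=-R.T@t
    return c+d*(z-c[2])/d[2]
for p in[(367,184),(424,163),(454,248),(399,268),(436,302)]: print(ray(p,183)[:2].round(1))
im=cv2.resize(cv2.imread("pics/w1.png")[40:400,250:650],None,fx=2,fy=2,interpolation=2) 
def proj(X):
    c=R@X+t;u=K@c/c[2];return tuple(int(v) for v in ((u[:2]*1.5625)-[250,40])*2)
th=np.radians(-95.35);o=np.array([619.9,-27.3])
def cw(x,y,z):return np.array([o[0]+x*np.cos(th)-y*np.sin(th),o[1]+x*np.sin(th)+y*np.cos(th),z])
for a,b in[((-264,30,155),(0,30,155)),((-264,-184,155),(-20,-184,155)),((-264,-184,155),(-264,30,155)),((-20,-184,165),(-20,-60,165)),((-22,-30,185),(-47,-55,185)),((-22,-30,185),(-0,-30,185)),((-264,30,185),(0,30,185))]:
    cv2.line(im,proj(cw(*a)),proj(cw(*b)),(0,255,0),1)
def arm(c,yaw):
    pts=[(-60,-25),(15,-25),(27,-13),(60,0),(27,13),(15,25),(-60,25)]
    P=[proj(np.array([c[0]+x*np.cos(yaw)-y*np.sin(yaw),c[1]+x*np.sin(yaw)+y*np.cos(yaw),183])) for x,y in pts]
    cv2.polylines(im,[np.array(P)],True,(255,255,0),1)
arm((557.5,108.5),np.radians(-77.5))
cv2.imwrite("pics/w1c.png",im[:600])
E
```

```text
[519.1 159.9]
[565.6 171.8]
[584.6 102.2]
[538.   89.8]
[566.4  57.9]
```

View pics/w1c.png

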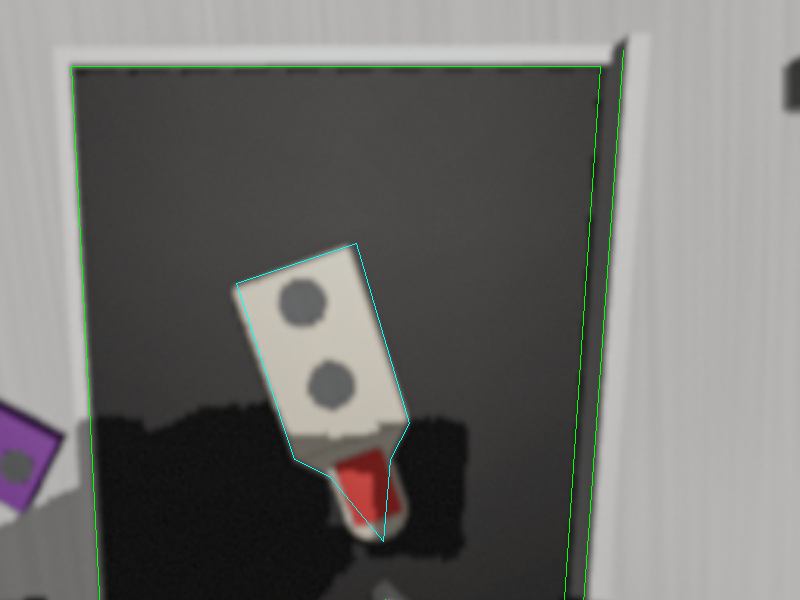

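The fitted outline gives the arm's centre at about (557,108) with yaw about -75°, roughly 20° off downhill. The chute frame is good to about 2 mm. I'll grasp the heel block, square the arm to downhill and set it down clear of the fence.

```bash
cat >> h.py <<'E'
th=np.radians(-95.35);o=np.array([619.9,-27.3])
def cw(x,y,z):return np.array([o[0]+x*np.cos(th)-y*np.sin(th),o[1]+x*np.sin(th)+y*np.cos(th),z])
def st(m=""):
    s=robot.observe();d=s["tcp_pos"][:2]-o;c,n=np.cos(th),np.sin(th)
    print(m,round(s["t"],2),s["tcp_pos"].round(1),"chute",round(d[0]*c+d[1]*n,1),round(-d[0]*n+d[1]*c,1),"F",s["contact_force"].round(1),"g",round(s["grip_width"],3))
E
python3 - <<'E'
from h import *
yaw=np.radians(-75.2)
g=np.array([557.5,108])-20*np.array([np.cos(yaw),np.sin(yaw)])
r=down(yaw+np.pi/2)
robot.movep([*g,230],r)
robot.servo_line([*g,160],150);st("down")
grip(0.0,15);st("gripped")
robot.servo_line([*g,168],60);st("lift")
rt=down(th+np.pi/2)
robot.servo_line(cw(-135,-28,168),100,rt);st("moved")
robot.servo_line(cw(-135,-28,160.5),40);st("low")
grip(0.68);st("open")
robot.servo_line(cw(-135,-28,260),200);st("up")
robot.movep(cw(-160,-60,400),rt);st("look")
im=viewer.read_camera("wrist");cv2.imwrite("pics/w2.png",cv2.resize(im[:,:,::-1],(800,600),interpolation=2))
E
```

```text
down 5.54 [553.3 127.7 161.3] chute -148.1 -80.7 F [ 0.3 -0.   0.5] g 1.002
gripped 6.25 [552.4 127.3 160.1] chute -147.6 -81.6 F [-0.3 -0.8  1.1] g 0.545
lift 6.53 [552.5 127.4 168.2] chute -147.7 -81.5 F [ 0.6  0.2 -2.9] g 0.548
moved 7.23 [603.9 110.2 167.7] chute -135.4 -28.8 F [ 0.5  0.6 -2.4] g 0.543
low 7.58 [604.1 109.8 160.2] chute -135.0 -28.5 F [-0.4 -0.2 -3.1] g 0.54
open 7.97 [604.8 109.8 160.8] chute -135.1 -27.8 F [ 0.3  0.4 -0.8] g 0.677
up 8.62 [604.1 109.3 259. ] chute -134.5 -28.5 F [-0.6  0.  -0.5] g 0.676
look 9.25 [574.7 137.1 398.7] chute -159.5 -60.3 F [-0.1 -1.1 -0.8] g 0.677
```

View pics/w2.png

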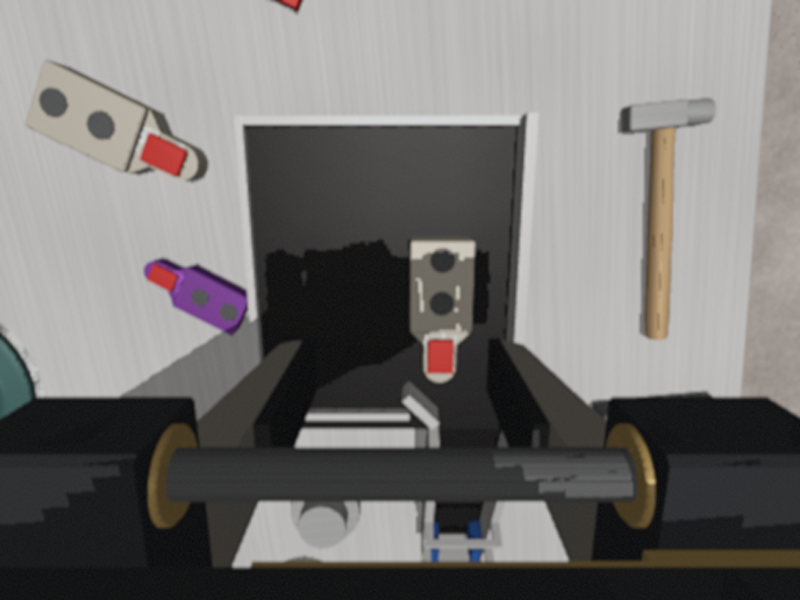

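The arm now lies square at (441,300), nose downhill. Next I'll push it sideways against the fence with the shut fingers.

```bash
python3 - <<'E'
from h import *
grip(0.0,15)
cands=[(np.abs(q-robot.observe()["joints"]).max(),a) for a in(th,th+np.pi) if (q:=kin.ik(cw(-137,-90,165),down(a))) is not None]
print(cands);a=min(cands)[1]
robot.movep(cw(-137,-90,240),down(a))
robot.servo_line(cw(-137,-85,166),150);st("low")
y=-85
robot.servo_line(cw(-137,-45,166),60);st("near")
y=-45
for i in range(24):
    y+=1;robot.servo_line(cw(-137,y,166),30)
    f=robot.observe()["contact_force"];fy=-f[0]*np.sin(th)+f[1]*np.cos(th)
    print(y,round(fy,1),end="; ")
    if fy<-9: break
st("pushed")
robot.servo_line(cw(-137,-60,166),100)
robot.servo_line(cw(-160,-60,260),200)
robot.movep(cw(-200,-10,330),down(th+np.pi/2));st()
im=viewer.read_camera("wrist");cv2.imwrite("pics/w3.png",cv2.resize(im[:,:,::-1],(800,600),interpolation=2))
E
```

```text
[(np.float64(1.5510547450574044), np.float64(-1.6641714417765932)), (np.float64(1.341617627613601), np.float64(1.4774212118132))]
low 12.19 [548.5 117.6 166.6] chute -137.6 -84.6 F [-0.3  0.7  0.5] g 0.006
near 13.01 [587.6 113.5 165.8] chute -137.2 -45.3 F [ 0.4  0.1 -0.4] g 0.007
-44 0.5; -43 0.8; -42 -0.5; -41 -0.8; -40 0.0; -39 -0.3; -38 -0.6; -37 -1.0; -36 0.4; -35 0.2; -34 -0.4; -33 0.5; -32 -0.1; -31 -0.4; -30 -1.2; -29 -1.8; -28 -5.4; -27 -7.1; -26 -11.4; pushed 17.76 [603.7 112.  165.5] chute -137.1 -29.1 F [-11.5  -0.5   4.4] g 0.003
 20.18 [628.3 172.3 328.9] chute -199.5 -10.3 F [ 0.6  0.  -0.5] g 0.003
```

View pics/w3.png

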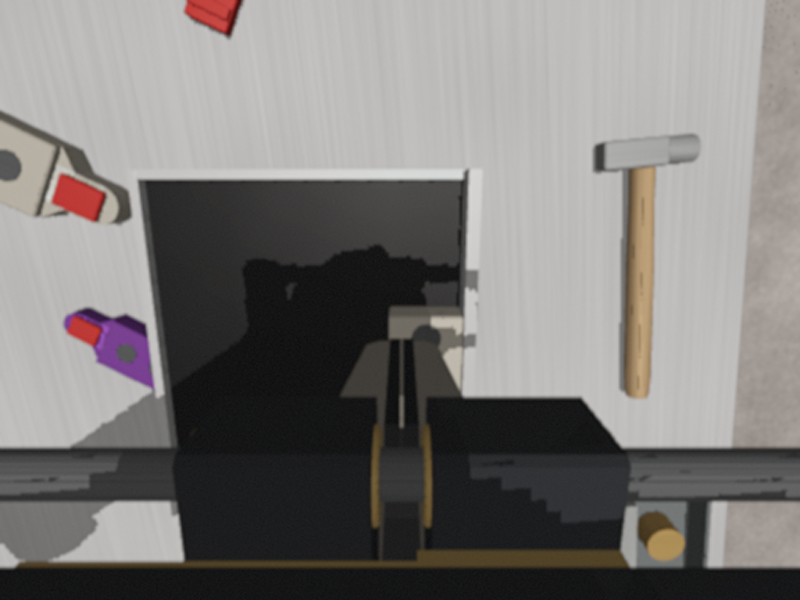

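The heel is flush along the fence: (390–465, 320), fence face at column 463. Contact came at the predicted y. Now I'll push from behind with the shut finger pair across the heel.

```bash
python3 - <<'E'
from h import *
r=down(th+np.pi/2)
robot.movep(cw(-205,4,230),r)
robot.servo_line(cw(-205,4,166),150);st("low")
x=-205
while x<-85:
    x+=6;robot.servo_line(cw(x,4,166),50)
    f=robot.observe()["contact_force"];fx=f[0]*np.cos(th)+f[1]*np.sin(th);fy=-f[0]*np.sin(th)+f[1]*np.cos(th)
    print(x,round(fx,1),round(fy,1),end="; ")
    if abs(fx)>15: print("STOP");break
st("pushed")
for c in("side","scene"):
    im=viewer.read_camera(c);cv2.imwrite(f"pics/{c}4.png",cv2.resize(im[120:260,150:350,::-1],(800,560),interpolation=2))
E
```

```text
low 21.28 [643.9 176.9 167.8] chute -205.6 4.9 F [ 0.5 -0.5  0.1] g 0.005
-199 0.3 -0.1; -193 -0.5 -0.4; -187 -0.0 -0.2; -181 -0.7 -0.2; -175 -0.4 0.6; -169 0.0 -0.1; -163 -0.2 0.2; -157 0.3 -0.0; -151 0.7 0.7; -145 -0.8 0.5; -139 0.1 0.1; -133 -0.1 -0.2; -127 0.2 0.6; -121 0.1 -0.6; -115 1.2 -1.2; -109 0.8 0.5; -103 0.0 0.1; -97 -0.4 -1.1; -91 -0.1 -0.5; -85 -0.3 -0.4; pushed 26.62 [631.8  56.3 166. ] chute -84.3 4.1 F [-0.3  0.3 -0.4] g 0.004
```

View pics/scene4.png

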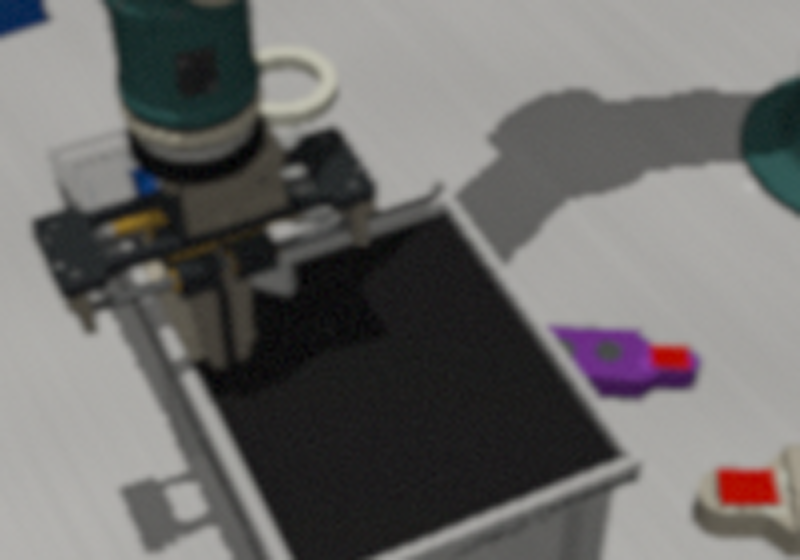

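View pics/side4.png

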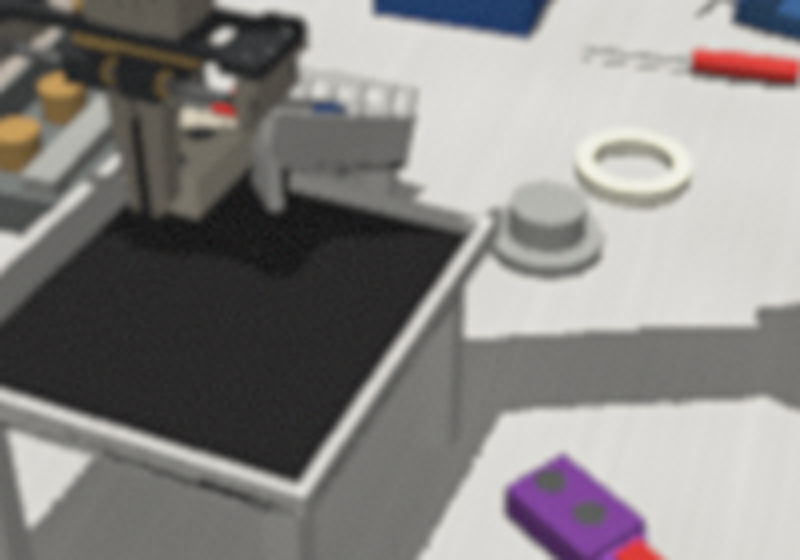

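The side view shows the arm (150–240, 90–190) in contact just ahead of the fingers, straight, with its red pad at (222,108) entering the mouth. I'll carry on over the lip.

```bash
python3 - <<'E'
from h import *
x=-85
while x<-50:
    x+=5;robot.servo_line(cw(x,4,166),60)
    f=robot.observe()["contact_force"];fx=f[0]*np.cos(th)+f[1]*np.sin(th);fy=-f[0]*np.sin(th)+f[1]*np.cos(th)
    print(x,round(fx,1),round(fy,1),round(f[2],1),end="; ")
    if abs(fx)>15: print("STOP");break
st("pushed")
robot.hold(0.4)
robot.servo_line(cw(-80,4,166),100)
robot.servo_line(cw(-90,4,240),200)
robot.movep(cw(-200,-60,360),down(th+np.pi/2));st()
for c in("side","scene","wrist"):
    im=viewer.read_camera(c)
    cv2.imwrite(f"pics/{c}5.png",cv2.resize(im[120:260,150:350,::-1],(800,560),interpolation=2) if c!="wrist" else cv2.resize(im[:,:,::-1],(800,600)))
    ci=viewer.camera_info(c);R,t=ci["R"],ci["t"]
    for k in("jaw_nose","chute_home","jaw_arm"):
        for d in viewer.pinpoint(k,c): print(c,k,round(d["confidence"],2),(R.T@(d["at"]-t)).round(1))
E
```

```text
-80 -0.9 0.7 1.2; -75 0.3 0.1 0.4; -70 0.1 0.1 -0.4; -65 1.3 -0.0 -1.0; -60 0.0 -0.3 -0.4; -55 -0.9 0.1 0.3; -50 0.9 -0.4 0.1; pushed 28.47 [628.6  21.5 166. ] chute -49.4 4.1 F [-0.5 -0.8  0.1] g 0.002
 30.57 [579.  175.3 358. ] chute -197.9 -59.6 F [-0.   0.2 -0.9] g 0.005
side jaw_nose 0.91 [369.6 226.   20.9]
side jaw_nose 0.83 [286.2 124.5  12. ]
side chute_home 0.74 [ 448.1 -210.3   -2.4]
side chute_home 0.58 [ 601.9 -239.6   53.5]
side jaw_arm 0.81 [294.5 274.1  22.1]
side jaw_arm 0.57 [336.8  99.3  15.8]
scene jaw_nose 0.88 [367.4 235.2  17.2]
scene jaw_nose 0.84 [283.3 135.9  16.5]
scene jaw_nose 0.78 [ 596.  -235.7   59. ]
scene chute_home 0.62 [ 601.4 -237.3   55.9]
scene chute_home 0.54 [ 440.5 -206.    -2.4]
scene jaw_arm 0.84 [ 606.9 -183.    81.9]
scene jaw_arm 0.68 [293.3 271.7  24.8]
scene jaw_arm 0.63 [331.  100.8  10.2]
wrist jaw_nose 0.77 [287.7 128.5  13.1]
wrist jaw_nose 0.73 [366.6 223.1  24.4]
wrist chute_home 0.68 [559.1 114.9 156.2]
wrist jaw_arm 0.83 [334.5  94.4  17.3]
wrist jaw_arm 0.7 [293.  270.   26.4]
```

View pics/scene5.png

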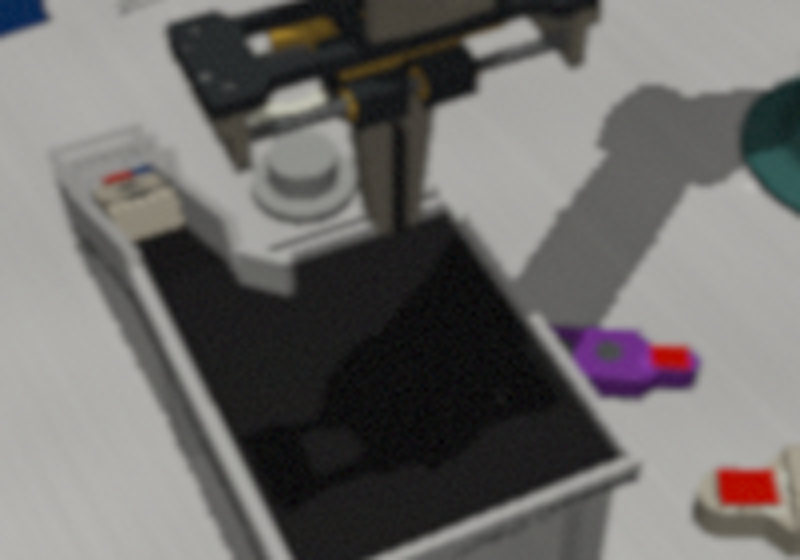

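View pics/side5.png

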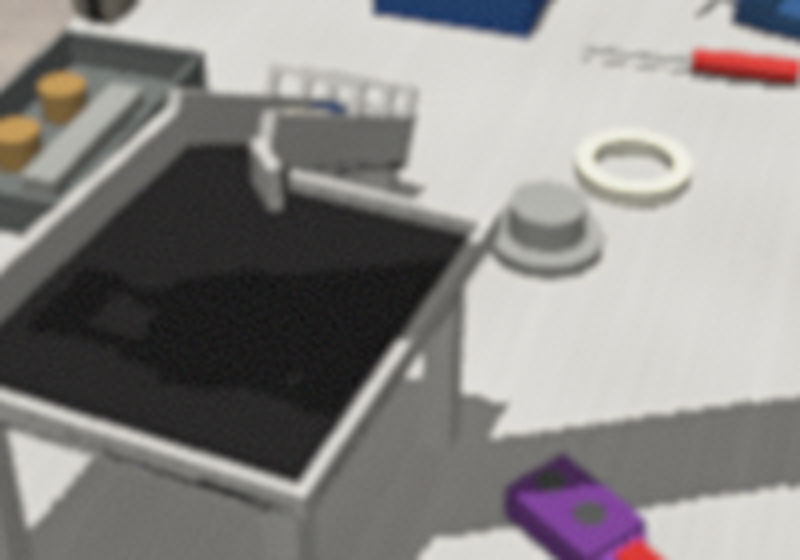

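It slid down: in the scene crop the heel's at (145,205) and the red pad at (120,180), right by the blue throat. I'll check from above that the nose is really at the stop.

```bash
python3 - <<'E'
from h import *
ci=viewer.camera_info("wrist");print((-ci["R"].T@ci["t"]).round(),robot.observe()["tcp_pos"].round())
for a in(-np.pi/2,np.pi/2):
  for x in(60,100,260,320):
    q=kin.ik(cw(x,0,380),down(th+a));print(a,x,None if q is None else q.round(2))
E
```

```text
[586. 244. 530.] [579. 177. 360.]
-1.5707963267948966 60 [-0.77  0.58  1.36  1.52 -0.57  1.5  -2.65]
-1.5707963267948966 100 [-0.7   0.59  1.36  1.51 -0.57  1.5  -2.58]
-1.5707963267948966 260 [ 0.48  0.39 -0.12  1.35  0.05  1.41 -2.87]
-1.5707963267948966 320 [ 0.54  0.43 -0.09  1.29  0.04  1.42 -2.78]
1.5707963267948966 60 [ 0.47  0.36 -0.52  1.44  0.18  1.39 -0.15]
1.5707963267948966 100 [ 0.53  0.36 -0.51  1.43  0.18  1.4  -0.08]
1.5707963267948966 260 [ 0.74  0.43 -0.5   1.33  0.21  1.43  0.15]
1.5707963267948966 320 [ 0.78  0.47 -0.46  1.27  0.21  1.45  0.24]
```

```bash
python3 - <<'E'
from h import *
grip(1.0)
robot.movep(cw(215,0,330),down(th+np.pi/2));st()
ci=viewer.camera_info("wrist");R,t,K=ci["R"],ci["t"],ci["camera_matrix"]
im=viewer.read_camera("wrist")
for k in("jaw_nose","chute_home","jaw_arm"):
    for d in viewer.pinpoint(k,"wrist"): print(k,round(d["confidence"],2),(R.T@(d["at"]-t)).round(1))
al=np.radians(28.6)
def px(X): c=R@X+t;return (K@c/c[2])[:2]
def slope(s,y,n): return cw(s*np.cos(al)+n*np.sin(al),y,155-s*np.sin(al)+n*np.cos(al))
c=px(slope(190,0,14)).astype(int);print(c)
x0,y0=np.clip(c[0]-100,0,312),np.clip(c[1]-75,0,234)
out=cv2.resize(im[y0:y0+150,x0:x0+200,::-1].copy(),(800,600),interpolation=2)
def p(*a): return tuple(int(v) for v in (px(slope(*a))-[x0,y0])*4)
ol=[(-60,-25),(15,-25),(27,-13)]+[(47+13*np.cos(q),13*np.sin(q)) for q in np.linspace(-1.57,1.57,12)]+[(27,13),(15,25),(-60,25)]
cv2.imwrite("pics/w6raw.png",out)
cv2.polylines(out,[np.array([p(235-60+a,b,28) for a,b in ol])],True,(0,255,0),1)
cv2.line(out,p(235,-30,28),p(235,30,28),(255,0,255),1)
cv2.imwrite("pics/w6.png",out)
E
```

```text
34.1 [ 600.5 -239.3  330.3] chute 212.9 0.4 F [-0.6  0.   0.9] g 0.998
jaw_nose 0.79 [ 597.6 -241.9   55.7]
chute_home 0.84 [ 602.  -242.1   51.5]
jaw_arm 0.85 [ 598.6 -190.4   83. ]
[255 132]
```

View pics/w6.png

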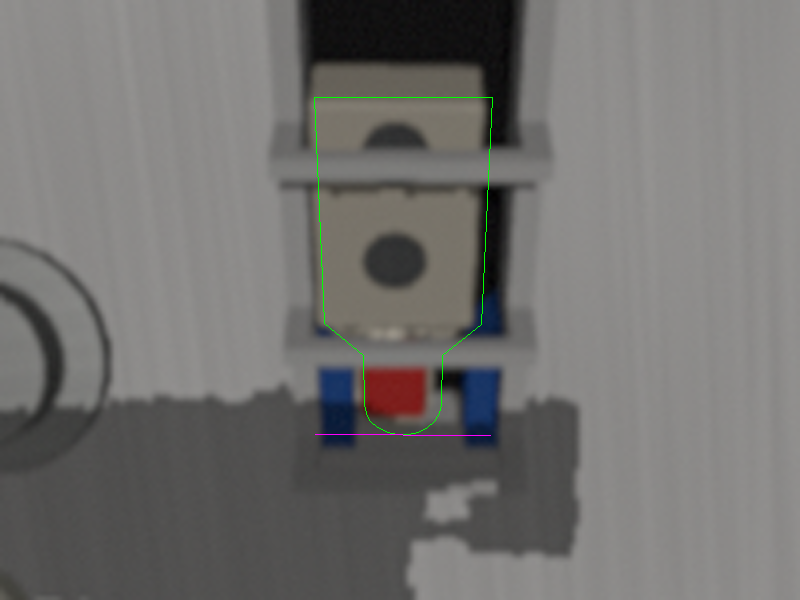

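The overlay agrees: the heel's rear edge is at row 100 (predicted 97), and the nose reaches the stop line at row 434, between the blue blocks. The arm is straight with its red pad up at (395,390), and the robot is clear of everything.

```bash
python3 - <<'E'
from h import *
st();robot.job_done()
E
```

```text
34.3 [ 600.3 -240.   330.2] chute 213.6 0.4 F [0.1 0.5 0. ] g 1.001
the job is handed in; nothing more can be done
```

The jaw arm is home at the bottom of the chute, nose first with its red pad up, and I handed the job in at 34.3 s of the 61 s allowed.

I gripped the smaller grey arm on the feed table, turned it about 20° to point downhill and set it down. Then I pushed it flush against the fence (about 11 N) and pushed it from behind over the lip, and it slid down by itself.

**Last checks from the wrist camera:**
- **Position:** the outline drawn for the home position matched the picture to about 1 mm at the heel. The nose tip lies at the stop, between the blue blocks.
- **Side to side:** the arm lies straight, about 2–3 mm toward the -y wall, which is within the channel's play.
- **Network estimate:** it put the nose 6 mm from its estimate of home, which is within its accuracy. An earlier reading from the scene camera was also about 6 mm off.
- **Gaps in the checks:** in the side camera the chute wall hides the arm, so that view confirmed nothing. I touched none of the ring, end cap, red insert or look-alikes, but I didn't measure them again at the end.

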